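Centre the wobbly syrup jug on its display stand

TASK

The little black syrup jug is standing near the edge of its round wooden display stand on the pancake stall. Nudge it with light taps of the fingertips, from the outside, until it stands upright in the middle of the stand, then take the hand away. It is wobbly on its narrow foot: be gentle, do not tip it over or knock it off, do not pinch or lift it, and leave the jam jar, the milk can and the white bowl where they are.

Things in the scene. Friction and masses are not known exactly. Their poses are not given: they have to be found in the camera images.
- jug: Small solid glossy black jug with a cork, loose, 66 mm tall, 0.1 to 0.22 kg, round about its z axis. Origin: centre of its underside; z up. Foot 31 mm across; widest, 50 mm, at the low belly from 16 to 22 mm above the underside (white band there); neck 22 mm across at 48 mm; rim 27 mm across at 58 mm, cork above. A slow push at the belly (0.5 to 1.7 N) slides it; a fast or high one tips it.
- jug_mid (a point): Point on the jug's axis 19 mm above its underside, at belly height.
- stand: Turned wooden display stand, fixed on the tray, 50 mm tall, round about its z axis. Dark foot, pale flat level top 90 mm across with a thin dark inlaid circle 68 mm across around its middle; foot 116 mm. Origin: centre of its underside. The jug starts on the top, 18 to 26 mm off the middle in any direction, its belly near or just past the edge.
- stand_top (a point): Centre of the stand's flat top (58 mm above the table), where the middle of the jug's foot should be.
- tray: Flat aluminium sheet, 440 x 480 x 8 mm, fixed on the table; the stand and the bystanders stand on it. Origin: centre of its underside.
- jam_jar: Bystander: dark red jam jar with a green lid, 66 mm across, 90 mm tall, loose, on the tray. Origin: centre of its underside.
- milk_can: Bystander: blue and white tin can, 73 mm across, 78 mm tall, loose, on the tray. Origin: centre of its underside.
- dip_bowl: Bystander: small white bowl, 72 mm across, 32 mm tall, loose, on the tray. Origin: centre of its underside.
Not all that is in view belongs to the job. Leave any orange or pink look-alike of the jug alone.

How it is judged:
On the way:
1. the fingers touch the jug (contact force between the fingers and jug above 0.02 N).
At the end, for the whole second after the job is handed in: The jug stands upright (within 3 degrees) and at rest on the stand's top, the middle of its foot within 6 mm of the middle of the stand, and the three bystanders are within 10 mm of where they were (horizontal distance between jug and stand_top below 0.006 m and angle between jug's own z axis and vertical below 0.05 rad and height (world z) of jug between 0.055 and 0.061 m and linear speed of jug below 0.01 m/s and distance of each of jam_jar, milk_can, dip_bowl from where it was at the start of the episode below 0.01 m); the robot touches nothing.
It fails at once if the jug is tipped by more than 17 degrees (angle between jug's own z axis and vertical above 0.3 rad).
It fails at once if the jug falls off the stand or is lifted from it by more than 10 mm (height (world z) of jug below 0.05 m or height (world z) of jug above 0.068 m).
It fails at once if the jug is taken between the fingers or pressed from above (fingers touch it while the point between the pads is within 14 mm of its axis) (contact force between the fingers and jug above 0.2 N and horizontal distance between the grasp point and jug_mid below 0.014 m).
It fails at once if the jug is hit hard (over 15 N) (contact force between any of the arm, the fingers and jug above 15 N).
It fails at once if a bystander is knocked about (moved over 10 mm) (distance of any of jam_jar, milk_can, dip_bowl from where it was at the start of the episode above 0.01 m).
It also fails if it takes over 51 s, if anything falls off the work surface, if the arm or the gripper's body presses on something with over 40 N, if the wrist force passes 120 N, or if a joint passes its speed limit or range.

ROBOT

A 7-joint arm with a two-finger parallel gripper is mounted at the origin on the work surface. World frame = base frame: x ahead of the robot, y to its left, z up, the work surface at z = 0. Lengths are in m, angles in rad, forces in N, time in s.
With the tool pointing down it reaches from about 0.4 to 0.9 m from the base axis. Payload 5.5 kg.
Tool frame: the origin (TCP) lies midway between the tips of the shut fingers; the grasp point (between the pads) lies 19 mm behind it (manip.grip_depth is the distance from the TCP to the grasp point, in m); z points along the fingers, y is the line along which they close (so a half turn about z gives the same grasp; the last joint's range is limited). The gripper opens to 92 mm and grips with 3 to 60 N. Pads are 19 mm wide; open, the fingers measure 130 mm over their backs; the gripper's body (75 mm by 190 mm) begins 47 mm behind the grasp point.
Start: joints at [-1.03, 0.501, -0.427, 1.55, 0.221, 1.138, -0.21], TCP at [0.178, 0.625, 0.227] pointing down, gripper open.
Joint ranges: [-2.88, 2.88], [-0.31, 2.03], [-1.54, 1.56], [0.2, 2.42], [-1.41, 4.55], [0.19, 2.02], [-2.57, 2.57]. Speed limits (rad/s): [2.57, 2.57, 3.14, 3.14, 3.14, 3.14, 3.14].

INTERFACE

Orientations are given as a unit quaternion [x, y, z, w].
In Python, from bench import manip, effector, viewer gives the robot as it stands. Calls block until the motion is done:
- manip.move_pose(position, orientation): joint-space move of the TCP to a pose.
- manip.servo_line(position, ori=None, vel=0.15): straight line of the TCP; ori=None keeps the orientation; vel is the mean speed in m/s.
- manip.movej(angles): joint-space move.
- effector.open_jaws() and effector.close(f_grip=None): open the fingers fully, or close them until they stop; f_grip is the grip in N (None keeps the last).
- manip.sleep(seconds).
- manip.solve_ik(position, orientation): joint angles nearest the present ones, or None.
- viewer.get_image(name): name is "scene" or "top" or "wrist"; returns the picture (400x640x3 uint8, red, green, blue); there is no depth.
- viewer.get_calibration(name): a dict with "vfov" (degrees; the focal length in pixels is half the picture's height over the tangent of half this angle, whatever the lens; pixels are square), "cx", "cy" (the principal point, pixels), "dist_coeffs" ([k1, k2, p1, p2, k3] as OpenCV has them; the pictures are not rectified), "eye" and "attitude" of the camera in the world. Camera axes: x right, y down, z forward; pixel columns grow to the right and rows downward; lengths in m; the calibration is good to about 2 mm. A picture is of the moment at which its call begins: read the wrist's pose just before it. get_calibration takes no time and is no camera call; for the wrist camera it gives the pose at the moment of the call.
A pose or a line that the arm cannot do raises manip.PlanningError and nothing moves.
- manip.hand_in(): hands the job in; it is judged then, once.
Readings, each from a call of its own:
- manip.current_clock(): time.
- manip.current_q(): joint angles.
- manip.current_joint_velocities(): joint speeds.
- manip.current_tau(): joint torques, N m.
- manip.current_tool_pos(): TCP position.
- manip.current_tcp_rot(): TCP orientation.
- manip.current_force(): force on the tool from outside, world axes, zero at the start.
- manip.current_wrist_torque(): the same for the moment, N m.
- manip.current_finger_gap(): finger opening in m.
- manip.current_gripper_force(): force on a finger pad.
Only numpy, scipy, OpenCV 4.12 (cv2) and the standard library are available. Lean on these libraries where they do the work, as an engineer would, in place of code of your own. Each camera call takes 0.05 s, during which the arm holds its last target. There are 200 camera calls.

## Working session

There is one attempt and no reset: what is moved stays moved. The work goes in short steps, each a Python script; the robot and the scene stay as the last script left them, time stands still between calls to the robot, and variables do not carry over. Pictures are saved under pics/ and viewed, at most 10 in all, crops included, and the job is handed in when it is done.

```bash
ls; mkdir -p pics
python3 - <<'E'
from bench import manip, effector, viewer
import cv2
for n in ("scene","top"):
    im=viewer.get_image(n); cv2.imwrite(f"pics/{n}0.png",im[:,:,::-1]); print(n,viewer.get_calibration(n))
print(viewer.get_calibration("wrist"))
print(manip.current_clock(),manip.current_tool_pos(),manip.current_tcp_rot(),manip.current_finger_gap())
E
```

```text
pics
scene {'vfov': 57.808372519780235, 'cx': 320.50360178556167, 'cy': 197.97729661805977, 'dist_coeffs': array([-0.03799092,  0.        ,  0.        ,  0.        ,  0.        ]), 'eye': array([1.08267634, 0.40689148, 0.54079126]), 'attitude': array([ 0.40340944,  0.79657167, -0.40608091, -0.19450629])}
top {'vfov': 52.20721949115844, 'cx': 314.7554069053563, 'cy': 207.0643013221204, 'dist_coeffs': array([-0.09576593,  0.        ,  0.        ,  0.        ,  0.        ]), 'eye': array([0.41387407, 0.0222447 , 0.9738905 ]), 'attitude': array([-0.70237158,  0.70647842, -0.05400684,  0.06815912])}
{'vfov': 63.06317471569109, 'cx': 322.8500749704492, 'cy': 204.22078074094713, 'dist_coeffs': array([0.01163514, 0.        , 0.        , 0.        , 0.        ]), 'eye': array([0.11185269, 0.64622754, 0.38322694]), 'attitude': array([0.79153505, 0.59713692, 0.07791999, 0.10405883])}
0.1 [0.17813532 0.6244704  0.22578982] [ 1.38436405e-01  9.90370950e-01 -8.48575646e-04 -1.52994689e-04] 0.0917625248440274
```

View pics/top0.png

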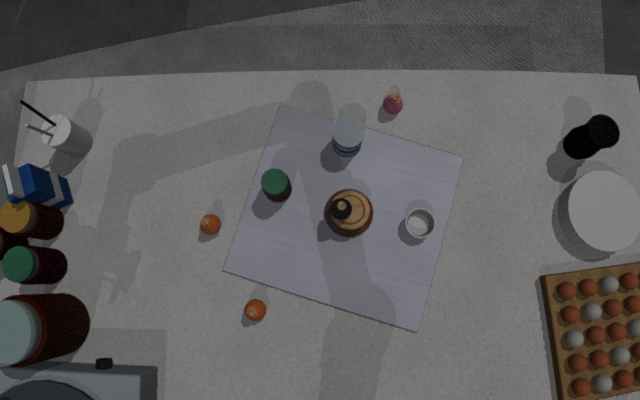

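View pics/scene0.png

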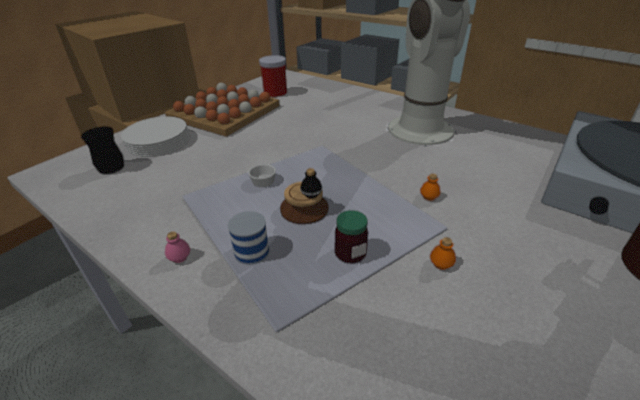

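Top view: the stand is at about (349,213), the jug's cork at (341,209), and the jam jar up-left at (275,185). I'll get rough positions by ray casting, then look closer with the wrist camera.

```bash
cat > h.py <<'E'
from bench import manip, effector, viewer
import cv2, numpy as np
from scipy.spatial.transform import Rotation as R
def ray(cal,px,z):
    f=200/np.tan(np.radians(cal["vfov"]/2))
    K=np.array([[f,0,cal["cx"]],[0,f,cal["cy"]],[0,0,1]])
    p=cv2.undistortPoints(np.array(px,float).reshape(-1,1,2),K,np.array(cal["dist_coeffs"])).reshape(-1,2)
    d=R.from_quat(cal["attitude"]).apply(np.c_[p,np.ones(len(p))])
    return (cal["eye"]+d*((z-cal["eye"][2])/d[:,2])[:,None])[:,:2]
def circ(P):  # least-squares circle
    s=np.linalg.lstsq(np.c_[2*P,np.ones(len(P))],(P**2).sum(1),rcond=None)[0]
    return s[:2],np.sqrt(s[2]+s[:2]@s[:2])
def ori(d):   # tool down, x_tool along d (2-vector)
    x=np.r_[d/np.linalg.norm(d),0]; z=np.array([0,0,-1.])
    return R.from_matrix(np.c_[x,np.cross(z,x),z]).as_quat()
def shot(name):
    cal=viewer.get_calibration("wrist"); im=viewer.get_image("wrist")
    cv2.imwrite(f"pics/{name}.png",im[:,:,::-1]); return im,cal
E
python3 - <<'E'
from h import *
c=viewer.get_calibration("top")
for n,p,z in [("stand",(349,213),.05),("cork",(341,208.5),.122),("jar",(275,180),.098),("can",(348,130),.086),("bowl",(419,221),.04)]: print(n,ray(c,p,z))
s=ray(c,(349,213),.05)[0]; 
for w in("top","wrist"): print(R.from_quat(viewer.get_calibration(w)["attitude"]).as_matrix().round(2))
d=s-ray(c,(341,208.5),.122)[0]; d/=np.linalg.norm(d); print(d)
for a in (d,-d):
  for z in (.22,.07):print(a,manip.solve_ik(np.r_[s-.06*a,z],ori(a)))
E
```

```text
stand [[ 0.56098804 -0.03789929]]
cork [[ 0.55929059 -0.0164688 ]]
jar [[0.62843148 0.12723162]]
can [[ 0.74762847 -0.03709076]]
bowl [[ 0.54258842 -0.20023881]]
[[-0.   -0.99  0.17]
 [-1.    0.01  0.02]
 [-0.02 -0.17 -0.98]]
[[ 0.27  0.93  0.25]
 [ 0.96 -0.27 -0.07]
 [-0.    0.26 -0.97]]
[ 0.07896019 -0.99687777]
[ 0.07896019 -0.99687777] [-1.0168316   0.70521212  1.36030594  1.83534211 -0.7361806   1.23467775
 -2.49172402]
[ 0.07896019 -0.99687777] [-0.96650522  1.06789524  1.34986209  1.9418049  -1.15295106  1.20928767
 -2.22167514]
[-0.07896019  0.99687777] [-0.06919713  0.34396739  0.2410644   1.77247241 -0.09369407  1.03629171
  0.28511807]
[-0.07896019  0.99687777] [-0.01515828  0.53830225  0.17830802  1.87617136 -0.13546042  0.73870644
  0.31783123]
```

Run:
```python
from h import *
effector.close(5)
manip.move_pose([.56,-.02,.21],ori(np.array([-1.,0])))
print(manip.current_clock(),manip.current_tool_pos(),manip.current_q(), manip.current_finger_gap(), manip.current_force())
im,cal=shot("w1"); print(cal)
```

```text
4.1833 [ 0.56013296 -0.01879462  0.20999641] [-0.00502761  0.32644589 -0.011065    1.80860953  0.00362311  1.00649436
  1.55499138] 0.00034389696160485694 [-0.15040358 -0.38244336  0.3653802 ]
{'vfov': 63.06317471569109, 'cx': 322.8500749704492, 'cy': 204.22078074094713, 'dist_coeffs': array([0.01163514, 0.        , 0.        , 0.        , 0.        ]), 'eye': array([ 0.49109936, -0.01645493,  0.36743262]), 'attitude': array([0.70074588, 0.70143425, 0.09257823, 0.09151217])}
```

View pics/w1.png

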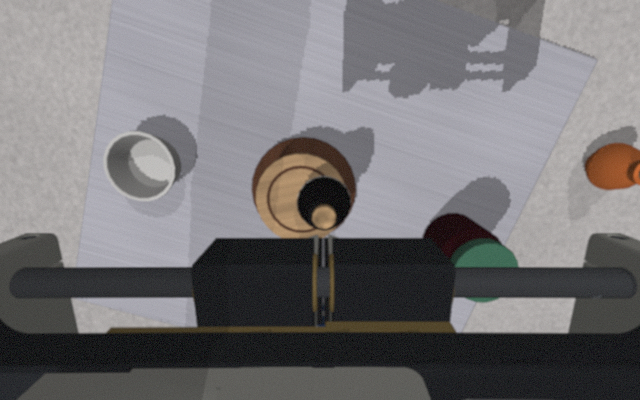

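Wrist view: the stand's top is centred near (300,195), the jug's belly is at (323,202), and its cork is at (323,216). The jar is right of the jug and the bowl is left. Next I'll measure the circles and check the finger shape in the scene view.

```bash
cat >> h.py <<'E'
def proj(cal,P):
    f=200/np.tan(np.radians(cal["vfov"]/2)); K=np.array([[f,0,cal["cx"]],[0,f,cal["cy"]],[0,0,1]])
    Rc=R.from_quat(cal["attitude"]).inv()
    return cv2.projectPoints(Rc.apply(np.atleast_2d(P)-cal["eye"]),np.zeros(3),np.zeros(3),K,np.array(cal["dist_coeffs"]))[0].reshape(-1,2)
def stand_fit(im,cal):
    h=cv2.cvtColor(im,cv2.COLOR_RGB2HSV)
    m=cv2.inRange(h,(5,50,125),(25,190,255))
    m=cv2.morphologyEx(m,cv2.MORPH_CLOSE,np.ones((3,3)))
    n,l,st,_=cv2.connectedComponentsWithStats(m); k=1+np.argmax(st[1:,4])
    P=np.concatenate(cv2.findContours((l==k).astype(np.uint8),cv2.RETR_EXTERNAL,cv2.CHAIN_APPROX_NONE)[0])[:,0]
    W=ray(cal,P,.058); 
    c=W.mean(0)
    for _ in range(40):   # robust: keep points near 45 mm rim
        r=np.linalg.norm(W-c,axis=1); g=np.abs(r-.045)<(.008 if _<20 else .0025)
        if g.sum()<10: break
        c=c+((W[g]-c)*(1-.045/r[g])[:,None]).mean(0)*1.5
    return c,g.sum(),circ(W[g])
def jug_fit(im,cal,g0):
    """belly silhouette (glossy black) near predicted g0; project onto z=.077"""
    v=im.max(2); m=(v<48).astype(np.uint8)
    mask=np.zeros_like(m); cv2.circle(mask,tuple(int(a) for a in proj(cal,np.r_[g0,.077])[0]),int(.04*326/(cal["eye"][2]-.077)),1,-1)
    return m*mask
E
python3 - <<'E'
from h import *
im=cv2.imread("pics/w1.png")[:,:,::-1].copy(); cal=viewer.get_calibration("wrist")
print(stand_fit(im,cal))
t=manip.current_tool_pos()
for z in (0,.019,.04,.066): print(z,proj(cal,np.array([t+[0,0,z],t+[-.0095,0,z],t+[0,.019,z]])).round(0).tolist())
print(im[205,340],im[225,320],im[190,280],im[150,300])
for r in (195,202,210): print(r,im.max(2)[r,285:365].tolist())
print(im.max(2)[165:245,323].tolist())
s=viewer.get_image("scene")[:,:,::-1]
p=proj(viewer.get_calibration("scene"),t)[0].astype(int); print(p)
cv2.imwrite("pics/s1.png",cv2.resize(s[p[1]-70:p[1]+50,p[0]-80:p[0]+80],None,fx=5,fy=5,interpolation=cv2.INTER_CUBIC))
E
```

```text
(array([ 0.56914235, -0.03663448]), np.int64(151), (array([ 0.56877803, -0.03753085]), np.float64(0.04393383276074086)))
0 [[318.0, 254.0], [318.0, 237.0], [354.0, 254.0]]
0.019 [[317.0, 271.0], [317.0, 252.0], [358.0, 271.0]]
0.04 [[316.0, 295.0], [316.0, 273.0], [364.0, 295.0]]
0.066 [[315.0, 337.0], [315.0, 311.0], [373.0, 337.0]]
[8 8 9] [159 130  99] [173 141 107] [61 39 29]
195 [166, 166, 166, 167, 165, 171, 169, 166, 168, 170, 171, 172, 159, 119, 67, 20, 26, 30, 21, 22, 16, 17, 23, 11, 7, 25, 18, 27, 28, 17, 10, 27, 9, 12, 21, 24, 18, 23, 15, 23, 20, 21, 17, 15, 14, 23, 25, 20, 25, 24, 10, 8, 13, 20, 17, 14, 12, 8, 15, 24, 7, 24, 14, 34, 50, 67, 71, 78, 79, 88, 94, 122, 154, 173, 179, 178, 178, 175, 180, 176]
202 [169, 170, 170, 167, 164, 164, 163, 166, 165, 161, 154, 130, 81, 42, 25, 9, 21, 18, 27, 25, 22, 7, 26, 23, 14, 14, 23, 18, 23, 28, 10, 21, 36, 21, 21, 26, 31, 14, 13, 25, 21, 18, 18, 27, 22, 13, 23, 17, 16, 25, 7, 26, 19, 24, 18, 21, 17, 12, 12, 22, 16, 23, 24, 20, 32, 58, 69, 84, 96, 128, 160, 181, 178, 176, 176, 178, 177, 176, 177, 172]
210 [155, 152, 156, 155, 156, 158, 160, 160, 159, 156, 155, 146, 119, 82, 41, 23, 14, 9, 19, 12, 24, 15, 24, 29, 29, 26, 26, 39, 62, 97, 135, 156, 166, 161, 165, 161, 163, 164, 164, 164, 167, 166, 164, 167, 169, 166, 157, 139, 110, 67, 40, 32, 23, 19, 12, 21, 23, 11, 22, 20, 12, 22, 15, 46, 70, 106, 137, 167, 175, 177, 178, 179, 180, 179, 176, 177, 176, 178, 178, 179]
[116, 111, 116, 113, 110, 119, 117, 107, 99, 74, 71, 62, 43, 25, 17, 11, 23, 20, 10, 18, 29, 33, 9, 9, 19, 14, 18, 12, 21, 8, 15, 13, 24, 22, 28, 19, 28, 13, 32, 52, 85, 113, 150, 167, 168, 164, 157, 149, 146, 143, 140, 142, 144, 147, 149, 152, 153, 159, 169, 176, 179, 178, 166, 133, 97, 105, 144, 149, 147, 140, 142, 144, 129, 95, 88, 90, 83, 83, 86, 89]
[309 132]
```

View pics/s1.png

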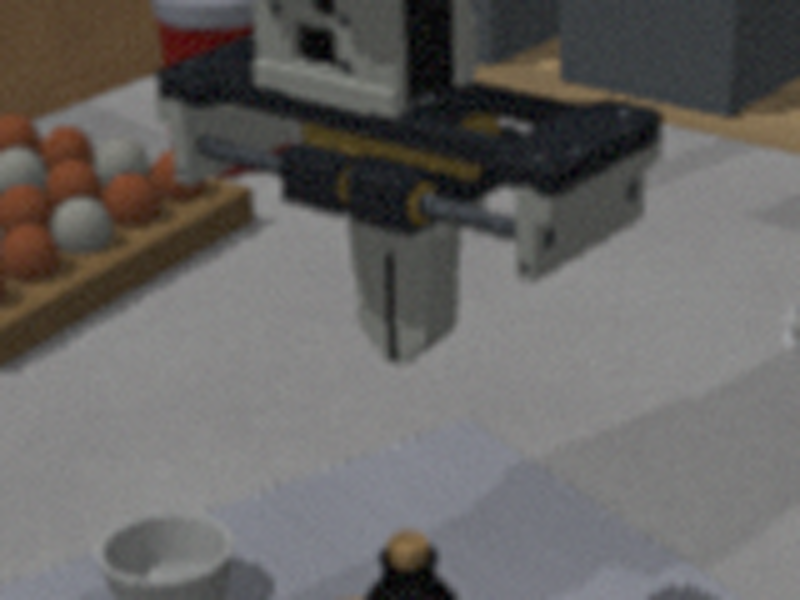

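```bash
cat >> h.py <<'E'
def fitr(W,c,r0,tol):
    for i in range(60):
        r=np.linalg.norm(W-c,axis=1); g=np.abs(r-r0)<(3*tol if i<30 else tol)
        if g.sum()<8: return c,g
        c=c+((W[g]-c)*(1-r0/r[g])[:,None]).mean(0)*1.5
    return c,g
def jug_fit(im,cal,g0):
    m=cv2.inRange(im,(0,0,0),(92,92,92))
    m=cv2.morphologyEx(m,cv2.MORPH_OPEN,np.ones((7,7)))
    P=np.concatenate(cv2.findContours(m,cv2.RETR_LIST,cv2.CHAIN_APPROX_NONE)[0])[:,0]
    W=ray(cal,P,.078); W=W[np.linalg.norm(W-g0,axis=1)<.045]
    c,g=fitr(W,np.array(g0,float),.025,.002); return c,int(g.sum())
def cork_fit(im,cal,g0):
    h=cv2.cvtColor(im,cv2.COLOR_RGB2HSV); m=cv2.inRange(h,(5,50,110),(25,190,255))
    n,l,st,ce=cv2.connectedComponentsWithStats(m)
    o=[(np.linalg.norm(ray(cal,ce[k],.124)[0]-g0),tuple(ray(cal,ce[k],.124)[0]),int(st[k,4])) for k in range(1,n) if 100<st[k,4]<2500]
    return min(o) if o else None
def rep(im,cal,g0):
    a=stand_fit(im,cal); print("stand",a[0],a[1],a[2]); print("jug",jug_fit(im,cal,g0),"cork",cork_fit(im,cal,g0))
E
python3 - <<'E'
from h import *
im=cv2.imread("pics/w1.png")[:,:,::-1].copy(); cal=viewer.get_calibration("wrist")
c=stand_fit(im,cal)[0]
rep(im,cal,ray(cal,(326,202),.077)[0]); print(ray(cal,[(326,202),(323,216)],.124),ray(cal,(326,202),.077))
# stand rim along full: angular radii
h=cv2.cvtColor(im,cv2.COLOR_RGB2HSV)
o=im.copy()
for (q,r,z,col) in [(c,.045,.058,(0,255,0)),(c,.034,.058,(255,255,0)),(jug_fit(im,cal,ray(cal,(326,202),.077)[0])[0],.025,.078,(255,0,0))]:
    t=np.linspace(0,6.28,80); p=proj(cal,np.c_[q[0]+r*np.cos(t),q[1]+r*np.sin(t),0*t+z])
    cv2.polylines(o,[np.int32(p*8)],True,col,1,shift=3)
cv2.imwrite("pics/o1.png",cv2.resize(o[120:260,220:400],None,fx=4,fy=4)[:,:,::-1])
E
```

```text
stand [ 0.56911652 -0.03678928] 151 (array([ 0.56875168, -0.03768652]), np.float64(0.04393271801052828))
jug (array([ 0.567361  , -0.01476245]), 105) cork (np.float64(0.002307051302169132), (np.float64(0.5664170668018078), np.float64(-0.015594345498427874)), 425)
[[ 0.55432592 -0.0138283 ]
 [ 0.56561646 -0.01613007]] [[ 0.56653774 -0.01329045]]
```

View pics/o1.png

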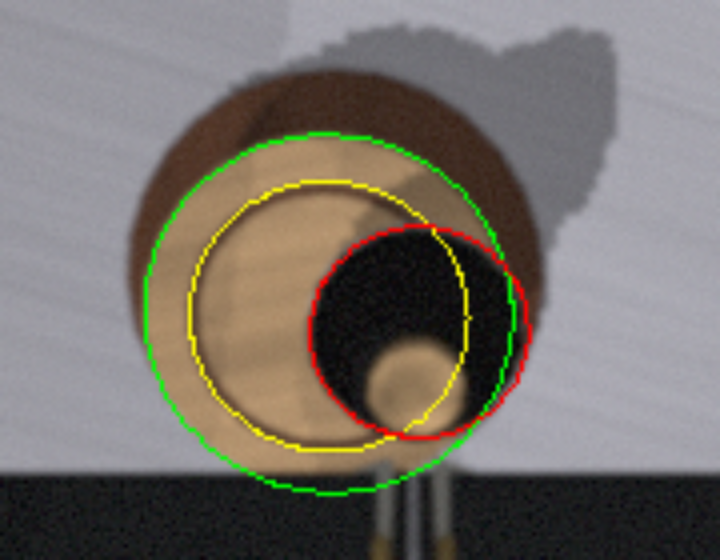

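Wrist view with fits overlaid: the stand is well fitted at about (0.569,-0.037). The jug's black disc spans columns 298–349, so it is at about (0.566,-0.0157), an offset of about 21 mm towards +y. I'll push along -y with the outer back of the closed fingers, starting from outside.

Run:
```python
from h import *
S=np.array([.5693,-.0368]); J=np.array([.5662,-.0157]); d=S-J; D=np.linalg.norm(d); d/=D
q=ori(np.array([d[1],-d[0]])); print(D,d)
f0=manip.current_force()
p=lambda s:np.r_[J-d*s,.070]
a=J-d*.068
manip.move_pose(np.r_[a,.16],q)
manip.servo_line(np.r_[a,.070],vel=.08)
manip.sleep(.3); f0=manip.current_force()
manip.servo_line(p(.048),vel=.02)
print(manip.current_clock(),manip.current_tool_pos(),manip.current_force()-f0)
manip.servo_line(p(.034),vel=.007)
print(manip.current_clock(),manip.current_tool_pos(),manip.current_force()-f0)
manip.sleep(.2)
im,cal=shot("w2");
```

```text
0.02132650932525058 [ 0.145359   -0.98937898]
7.45 [0.55919982 0.03201598 0.0699907 ] [-0.23070881 -0.31550149  0.36765903]
9.6 [0.56125407 0.01798286 0.07000159] [-0.26930979  0.17989596  0.00986556]
```

View pics/w2.png

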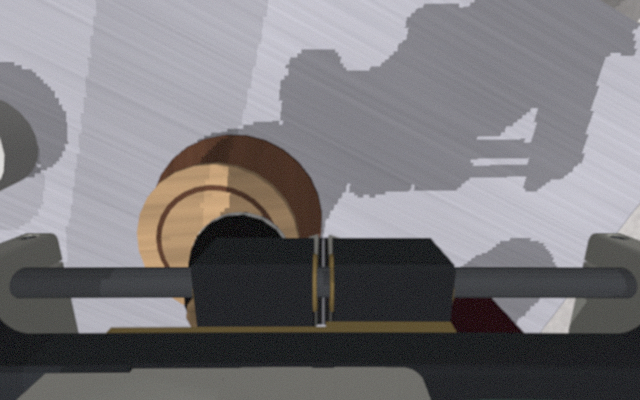

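Wrist view at the contact pose: the jug's belly arc is visible above the black finger carriers (left 189, top 213), and the stand's inlay is centred near (215,235). Next I'll fit both.

```bash
cat >> h.py <<'E'
def look(im,cal,g0,rmax=234):
    im=im.copy(); im[rmax:]=(255,0,255)
    def edge(m):
        P=np.concatenate(cv2.findContours(m,cv2.RETR_LIST,cv2.CHAIN_APPROX_NONE)[0])[:,0]; return P[P[:,1]<rmax-3]
    h=cv2.cvtColor(im,cv2.COLOR_RGB2HSV)
    w=cv2.morphologyEx(cv2.inRange(h,(5,50,100),(25,190,255)),cv2.MORPH_OPEN,np.ones((3,3)))
    s,gs=fitr(ray(cal,edge(w),.058),np.array([.5693,-.0368]),.045,.0015)
    k=cv2.morphologyEx(cv2.inRange(im,(0,0,0),(45,45,45)),cv2.MORPH_OPEN,np.ones((5,5)))
    W=ray(cal,edge(k),.078); W=W[np.linalg.norm(W-g0,axis=1)<.04]
    out=[]
    for r in (.0235,.0245): j,gj=fitr(W,np.array(g0,float),r,.0015); out.append((j.round(4).tolist(),int(gj.sum())))
    return s.round(4),int(gs.sum()),out
def draw(im,cal,L,name,box):
    o=im.copy(); t=np.linspace(0,6.28,80)
    for (c,r,z,col) in L:
        p=proj(cal,np.c_[c[0]+r*np.cos(t),c[1]+r*np.sin(t),0*t+z]); cv2.polylines(o,[np.int32(p*8)],True,col,1,shift=3)
    x0,x1,y0,y1=box; cv2.imwrite(f"pics/{name}.png",cv2.resize(o[y0:y1,x0:x1],None,fx=4,fy=4)[:,:,::-1])
E
python3 - <<'E'
from h import *
cal=viewer.get_calibration("wrist"); im=cv2.imread("pics/w2.png")[:,:,::-1].copy()
a=look(im,cal,(.566,-.0187)); print(a)
draw(im,cal,[(a[0],.045,.058,(0,255,0)),(a[0],.034,.058,(255,255,0)),(a[2][0][0],.0235,.078,(255,0,0))],"o2",(130,325,120,260))
t=manip.current_tool_pos(); print(t, np.linalg.norm(np.array(a[2][0][0])-t[:2]))
E
```

```text
(array([ 0.5691, -0.0368]), 210, [([0.5673, -0.0196], 72), ([0.5684, -0.0195], 72)])
[0.56125942 0.01797505 0.07000857] 0.03805749252700435
```

View pics/o2.png

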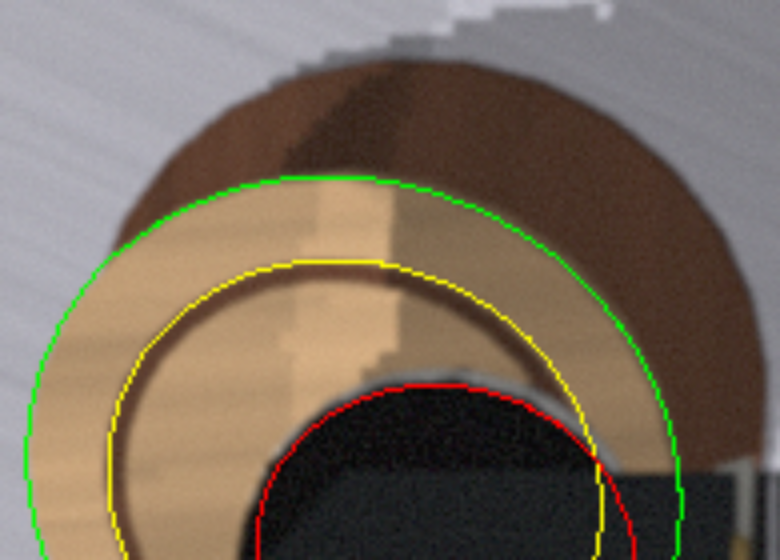

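The stand fit is excellent, and the jug fit is at about (0.5675,-0.0196), so it has moved 4 mm with no tipping. I'll push on in stages.

Run:
```python
from h import *
t=manip.current_tool_pos()
manip.servo_line(t+np.array([.0011,-.012,0]),vel=.007); manip.sleep(.2)
im,cal=shot("w3"); a=look(im,cal,(.5685,-.0315)); t=manip.current_tool_pos()
print(manip.current_clock(),t,a,[np.array(b[0])-t[:2] for b in a[2]])
draw(im,cal,[(a[0],.045,.058,(0,255,0)),(a[0],.034,.058,(255,255,0)),(a[2][0][0],.0235,.078,(255,0,0))],"o3",(130,325,120,260))
```

```text
11.9667 [0.56237518 0.00600872 0.07001822] (array([ 0.5691, -0.037 ]), 207, [([0.5685, -0.0317], 71), ([0.5696, -0.0315], 71)]) [array([ 0.00612482, -0.03770872]), array([ 0.00722482, -0.03750872])]
```

View pics/o3.png

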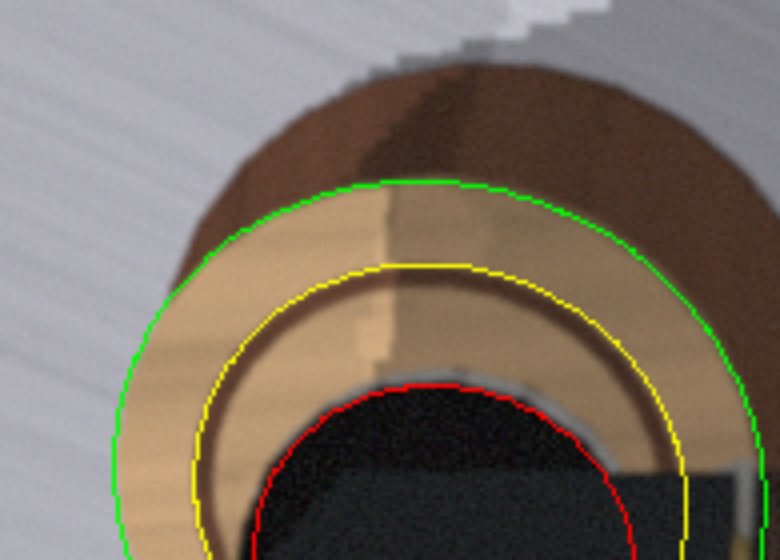

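The jug has moved to about (0.5687,-0.0316), and 5.3 mm remains. I'll make the final push, back off, then lift and look.

Run:
```python
from h import *
t=manip.current_tool_pos(); q=manip.current_tcp_rot()
manip.servo_line(t+np.array([.0004,-.0055,0]),vel=.006); manip.sleep(.2)
t=manip.current_tool_pos()
manip.servo_line(t+np.array([-.004,.030,0]),vel=.03)
manip.servo_line(t+np.array([-.004,.030,.13]),vel=.1)
manip.move_pose([.60,-.037,.22],ori(np.array([-1.,0])))
im,cal=shot("w4"); a=look(im,cal,(.569,-.037)); 
print(manip.current_clock(),a,jug_fit(im,cal,(.569,-.037)),cork_fit(im,cal,(.569,-.037)))
draw(im,cal,[(a[0],.045,.058,(0,255,0)),(a[0],.034,.058,(255,255,0)),(a[2][0][0],.0235,.078,(255,0,0)),(a[0],.025,.077,(0,0,255))],"o4",(230,410,100,240))
```

```text
16.3167 (array([ 0.5693, -0.0373]), 265, [([0.5693, -0.0366], 147), ([0.5692, -0.0349], 82)]) (array([ 0.56939716, -0.03646711]), 135) (np.float64(0.0003533472663307789), (np.float64(0.5689261086801607), np.float64(-0.036654465105270324)), 441)
```

View pics/o4.png

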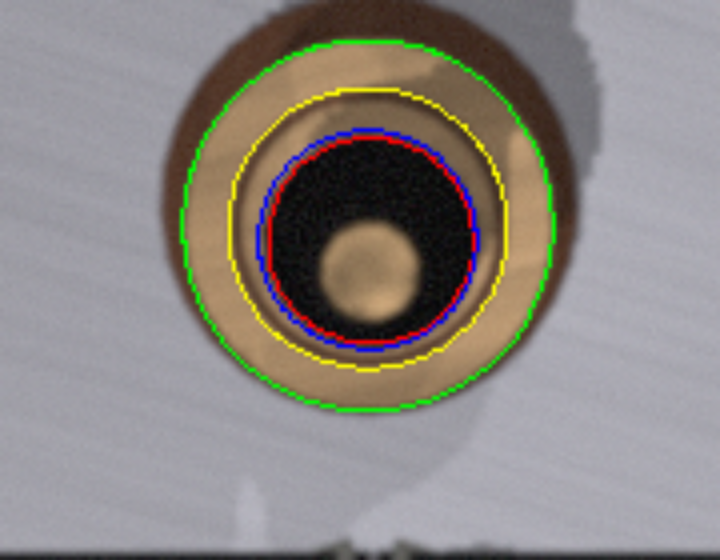

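The jug is upright and less than 1 mm from the stand's centre, and the hand is clear, so I'm handing in.

```bash
python3 -c "
from bench import manip
print(manip.hand_in())"
```

```text
the job is handed in; nothing more can be done
None
```

I pushed the jug gently to the middle of its stand, and the last wrist picture shows it upright and about 1 mm off centre; the hand is clear, nothing went near the bystanders, and the job was handed in at about 16 s (no verdict was returned).

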